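Load the drying chamber and secure its lid

ROBOT

A 6-joint arm with a two-finger parallel gripper is mounted at the origin on the work surface. World frame = base frame: x ahead of the robot, y to its left, z up, the work surface at z = 0. Lengths are in m, angles in rad, forces in N, time in s.
With the tool pointing down it reaches from about 0.35 to 0.975 m from the base axis. Payload 7.1 kg.
Tool frame: the origin (TCP) lies at the very end of the fingers, on their centre line; the grasp point (between the pads) lies 19 mm behind it; z points along the fingers, y is the line along which they close (so a half turn about z gives the same grasp; the last joint's range is limited). The gripper opens to 88 mm and grips with 3 to 60 N. Pads are 20 mm wide; open, the fingers measure 115 mm over their backs; the gripper's body (75 mm by 178 mm) begins 61 mm behind the grasp point.
Start: joints at [-1.126, 0.423, 1.63, -0, 1.089, -0.019], TCP at [0.28, -0.559, 0.223] pointing down, gripper open.
Joint ranges: [-3, 3], [-0.9, 2.11], [0.09, 2.58], [-1.31, 4.45], [0.11, 2.69], [-2.54, 2.54]. Speed limits (rad/s): [2.39, 2.39, 3.01, 3.14, 3.14, 3.14].

INTERFACE

Orientations are given as a unit quaternion [x, y, z, w].
In Python, from cell import ctrl gives the robot as it stands.
- The arm moves only by the shell command python3 -m jog 'ROWS' [FORCE]. ROWS is JSON, a list of rows, each a list of 7 numbers: the turn, a rotation vector about the tool's x, y, z in rad, then the shift along the tool's x, y, z in mm, then the finger opening in mm, from 0 to 87.8. A call has 1 to 10 rows; each row is the pose to reach, as a shift and turn from the pose commanded when the call began, along the tool's axes at that moment; what a row does not reach only later rows make up. A row lasts 1/12 s, in which the tool goes at most 41.7 mm and 7.16 degrees, less where a joint would pass 70% of its speed; a pose out of reach is approached as far as the arm can. A call with a gripper value outside its range is refused whole. The fingers move at their own pace and stop on an object; FORCE is the grip in N (left out, the last holds). Time passes only in rows, so rows that repeat a pose let the fingers close. It gives the time, the measured TCP pose, the force, the opening and the grip force at its end, in the units of the state.
- ctrl.observe(): the state, without advancing time (a new reading comes with each control period).
- ctrl.grab_frame(name): name is "scene" or "top" or "wrist"; returns the picture (420x560x3 uint8, blue, green, red); there is no depth.
- ctrl.camera_model(name): a dict with "fx", "fy", "cx", "cy" (pixels), "pose" (4x4, takes a point from camera to world coordinates). Camera axes: x right, y up, looking along -z (the intrinsics and any distortion apply to the point x, -y, -z); pixel columns grow to the right and rows downward; lengths in m; the calibration is good to about 2 mm. A picture is of the moment at which its call begins: read the wrist's pose just before it. camera_model takes no time and is no camera call; for the wrist camera it gives the pose at the moment of the call.
- ctrl.job_done(): hands the job in; it is judged then, once.
The state is a dict: "clock": time; "joints": joint angles; "joint_velocities": joint speeds; "effort": joint torques, N m; "eef_pos": TCP position; "tcp_rot": TCP orientation; "wrist_force": force on the tool from outside, world axes, zero at the start; "torque": the same for the moment, N m; "width": opening from 0.0 (shut) to 1.0 (fully open); "gripper_force": force on a finger pad.
Only numpy, scipy, OpenCV 4.12 (cv2) and the standard library are available. Lean on these libraries where they do the work, as an engineer would, in place of code of your own. Each camera call takes 0.05 s, during which the arm holds its last target. There are 200 camera calls.

TASK

Load the drying chamber: drape every tube carrier that is on the bench over the drying bar inside it, one flank on each side of the bar, hanging upright with the crown resting on the bar and fully on it. When all of them hang there, shut the lid fully, and only then turn both turnbuttons square across its edge to secure it. Leave the beaker, bottles, flask and jar where they stand.

Things in the scene. Friction and masses are not known exactly. Their poses are not given: they have to be found in the camera images.
- chamber: white drying chamber fixed to the bench: open-topped box 290 (its x) x 160 (its y) x 155 mm high, walls 5 mm; origin at the centre of its underside, z up. A drying bar runs inside it along its x. The lid is hinged along its +y wall; two grey posts (30 x 30 mm, 166 mm high) outside its -y wall carry the turnbuttons
- bar_top (a point): middle of the top face of the drying bar, 95 mm above the bench; axes as the chamber's: x along the bar, y towards the lid's hinge. The bar is flat steel, 30 mm wide (y) and 14 mm thick, mid-width in the chamber, from end wall to end wall (140 mm to either side)
- lid (a joint): lid angle, rad: 0 = shut (level on the rim, top 165 mm above the bench), 1.57 = upright, 1.9 = leaning back (stop). Starts at 1.6 to 1.85. Stiff friction hinge: stays where left, about 0.4 N m to move it, plus its weight. Clear plate 290 x 160 x 8 mm in a steel frame, 0.35 kg, with a lip 40 mm wide that sticks out 20 mm at the middle of its free edge
- lid_hinge (a point): middle of the lid's hinge axis, 157 mm above the bench; the axis runs along the chamber's x and the lid's underside passes through it
- lid_edge (a point): middle of the lid's free edge, on its outer (upper) face, 160 mm from the hinge axis (before the lip)
- button_near (a joint): angle of the turnbutton at the chamber's -x end (nearer the robot), rad: 0 = arm parallel to the wall and clear of the lid, pointing to the chamber's +x; 1.57 = square across the lid's edge, arm pointing to the chamber's +y (turned counter-clockwise from above); stops at 0 and 1.6; starts at 0 to 0.4; light friction (0.05 N m), stays where left
- button_far (a joint): angle of the turnbutton at the chamber's +x end, rad: 0 = parallel to the wall, pointing to the chamber's -x; 1.57 = square across the lid's edge, pointing to the chamber's +y (turned clockwise from above); otherwise as the other
- button_near_pivot (a point): pivot of that turnbutton on its post, 168 mm above the bench, the underside of the 8 mm thick, 16 mm wide steel arm; the turning axis is vertical
- button_near_peg (a point): top centre of the upright round black peg on the arm, 14 mm diameter, 32 mm tall (its foot is 176 mm, its top 208 mm above the bench), 50 mm from the pivot
- button_far_pivot (a point): pivot of that turnbutton on its post, 168 mm above the bench, the underside of the 8 mm thick, 16 mm wide steel arm; the turning axis is vertical
- button_far_peg (a point): top centre of the upright round black peg on the arm, 14 mm diameter, 32 mm tall (its foot is 176 mm, its top 208 mm above the bench), 50 mm from the pivot
- carrier1: tube carrier, inverted-U saddle (3 or 4 present, alike), 52 (its x) x 92 (its y) x 108 mm tall, weighted at the foot, 0.15 to 0.31 kg, upright; origin at the centre of its underside, z up. Slot 50 mm wide (y), 60 mm deep, open below and at both x ends; 8 mm crown above it (top at 68 mm), then a grip ridge 12 mm thick (y), 40 mm long (x), to 108 mm. Draped, its origin is 60 mm below the bar's top
- carrier2: tube carrier, inverted-U saddle (3 or 4 present, alike), 52 (its x) x 92 (its y) x 108 mm tall, weighted at the foot, 0.15 to 0.31 kg, upright; origin at the centre of its underside, z up. Slot 50 mm wide (y), 60 mm deep, open below and at both x ends; 8 mm crown above it (top at 68 mm), then a grip ridge 12 mm thick (y), 40 mm long (x), to 108 mm. Draped, its origin is 60 mm below the bar's top
- carrier3: tube carrier, inverted-U saddle (3 or 4 present, alike), 52 (its x) x 92 (its y) x 108 mm tall, weighted at the foot, 0.15 to 0.31 kg, upright; origin at the centre of its underside, z up. Slot 50 mm wide (y), 60 mm deep, open below and at both x ends; 8 mm crown above it (top at 68 mm), then a grip ridge 12 mm thick (y), 40 mm long (x), to 108 mm. Draped, its origin is 60 mm below the bar's top
- carrier4: tube carrier, inverted-U saddle (3 or 4 present, alike), 52 (its x) x 92 (its y) x 108 mm tall, weighted at the foot, 0.15 to 0.31 kg, upright; origin at the centre of its underside, z up. Slot 50 mm wide (y), 60 mm deep, open below and at both x ends; 8 mm crown above it (top at 68 mm), then a grip ridge 12 mm thick (y), 40 mm long (x), to 108 mm. Draped, its origin is 60 mm below the bar's top
- beaker: bystander: low open glass beaker, 54 mm across, 58 mm tall, on the bench among the carriers; origin at the centre of its underside
- bottle_amber: bystander: amber glass bottle with black cap, 60 mm across, 130 mm tall; origin at the centre of its underside
- bottle_white: bystander: white plastic bottle, 56 mm across, 120 mm tall; origin at the centre of its underside
- flask: bystander: small conical glass flask, 72 mm across the foot, 108 mm tall; origin at the centre of its underside
- jar: bystander: low white jar with blue lid, 64 mm across, 70 mm tall; origin at the centre of its underside
Mind the look-alikes: they are no part of the job. What is shaped like the carrier3 but pink is not meant. What is shaped like the carrier2 but yellow is not meant.

How it is judged:
By the outcome, as a careful person would: the job done as asked, in the order asked, and still so for the second after the job is handed in, with the robot touching nothing.
Of carrier1, carrier2, carrier3, carrier4 only 3 to 4 are there at a start; the rules pass over those that are not, and their reading is None.
At some moment in a run one of carrier1, carrier2, carrier3, carrier4 may be knocked a few centimetres aside while the robot is not near it.
It also fails if it takes over 200 s, if anything falls off the work surface, if the arm or the gripper's body presses on something with over 40 N, if the wrist force passes 120 N, or if a joint passes its speed limit or range.

## Working session

There is one attempt and no reset: what is moved stays moved. The work goes in short steps, Python scripts to look and compute and a shell command to move; the robot and the scene stay as the last step left them, time stands still between calls to the robot, and variables do not carry over. Pictures are saved under pics/ and viewed, at most 14 in all, crops included, and the job is handed in when it is done.

```bash
ls; mkdir -p pics; python3 - <<'E'
from cell import ctrl
import cv2,numpy as np
np.set_printoptions(precision=4,suppress=True)
print(ctrl.observe())
for n in("scene","top","wrist"):
    m=ctrl.camera_model(n);print(n,m)
    cv2.imwrite(f"pics/{n}0.png",ctrl.grab_frame(n))
E
```

```text
pics
{'clock': 0.0, 'joints': array([-1.126 ,  0.4238,  1.6307,  0.    ,  1.0886, -0.019 ]), 'joint_velocities': array([-0.0003,  0.002 ,  0.0003, -0.0014, -0.0004, -0.0001]), 'effort': array([  0.0014, -54.4622, -27.3674,   0.0644,   0.0227,  -0.0001]), 'eef_pos': array([ 0.2794, -0.5584,  0.2219]), 'tcp_rot': array([ 0.9732,  0.2298, -0.0002, -0.0008]), 'wrist_force': array([0.6325, 0.1374, 0.2412]), 'torque': array([ 0.0009, -0.0441,  0.0367]), 'gripper_force': 0.0, 'width': 1.0007587947625742}
scene {'fx': 433.43148211133865, 'fy': 433.43148211133865, 'cx': 276.311946092251, 'cy': 207.24578599585203, 'pose': array([[ 0.217 , -0.7736,  0.5954,  1.2407],
       [ 0.9761,  0.164 , -0.1426, -0.2498],
       [ 0.0127,  0.6121,  0.7907,  1.0426],
       [ 0.    ,  0.    ,  0.    ,  1.    ]])}
top {'fx': 459.28704183438373, 'fy': 459.28704183438373, 'cx': 274.93219875780665, 'cy': 201.6953128942418, 'pose': array([[ 0.0261,  0.9954, -0.0926,  0.4474],
       [-0.9994,  0.0283,  0.0221, -0.0682],
       [ 0.0247,  0.0919,  0.9955,  1.2776],
       [ 0.    ,  0.    ,  0.    ,  1.    ]])}
wrist {'fx': 318.3939816890578, 'fy': 318.3939816890578, 'cx': 279.454368496056, 'cy': 204.7386005494648, 'pose': array([[ 0.4467,  0.8667,  0.2221,  0.3388],
       [-0.8947,  0.4331,  0.1094, -0.5287],
       [-0.0014, -0.2475,  0.9689,  0.3834],
       [ 0.    ,  0.    ,  0.    ,  1.    ]])}
```

View pics/top0.png

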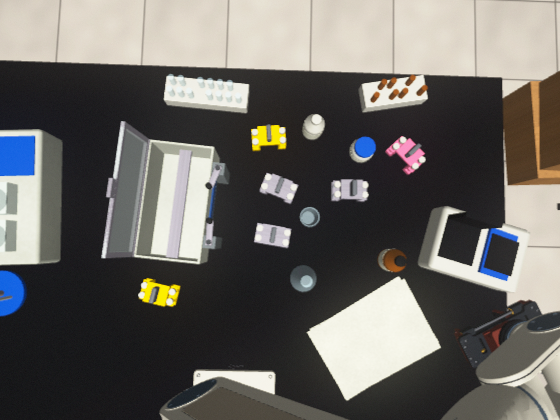

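View pics/scene0.png

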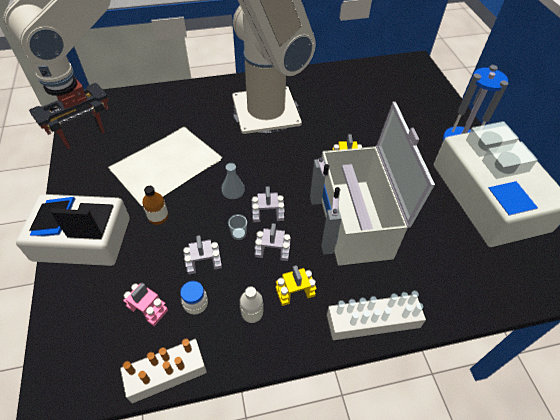

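The top view shows the chamber at about (178,200), with the lid open to the left (world +y) and the turnbuttons on its right side. There are three lilac carriers, at about (280,187), (350,189) and (273,235). The yellow ones at (268,136) and (158,293) and the pink one at (407,153) are look-alikes. I'll enlarge the views to measure.

```bash
cat > h.py <<'E'
from cell import ctrl
import cv2,numpy as np
np.set_printoptions(precision=4,suppress=True)
def ray(m,u,v):
    d=np.array([(u-m["cx"])/m["fx"],-(v-m["cy"])/m["fy"],-1.]);P=m["pose"]
    return P[:3,3],P[:3,:3]@d
def at(m,u,v,z):
    o,d=ray(m,u,v);return o+d*(z-o[2])/d[2]
def tri(obs):
    A=np.zeros((3,3));b=np.zeros(3);L=[]
    for m,u,v in obs:
        o,d=ray(m,u,v);d=d/np.linalg.norm(d);Q=np.eye(3)-np.outer(d,d);A+=Q;b+=Q@o;L.append((Q,o))
    p=np.linalg.solve(A,b);return p,[np.linalg.norm(Q@(p-o)) for Q,o in L]
def proj(m,p):
    P=m["pose"];c=P[:3,:3].T@(np.array(p)-P[:3,3]);return m["cx"]-m["fx"]*c[0]/c[2],m["cy"]+m["fy"]*c[1]/c[2]
E
python3 - <<'E'
from h import *
a=cv2.imread("pics/top0.png")[110:310,95:365];cv2.imwrite("pics/topc.png",cv2.resize(a,(0,0),fx=2.96,fy=2.96,interpolation=cv2.INTER_CUBIC))
a=cv2.imread("pics/scene0.png")[95:275,175:445];cv2.imwrite("pics/scenec.png",cv2.resize(a,(0,0),fx=2.96,fy=2.96,interpolation=cv2.INTER_CUBIC))
E
```

```text
(no output)
```

View pics/topc.png

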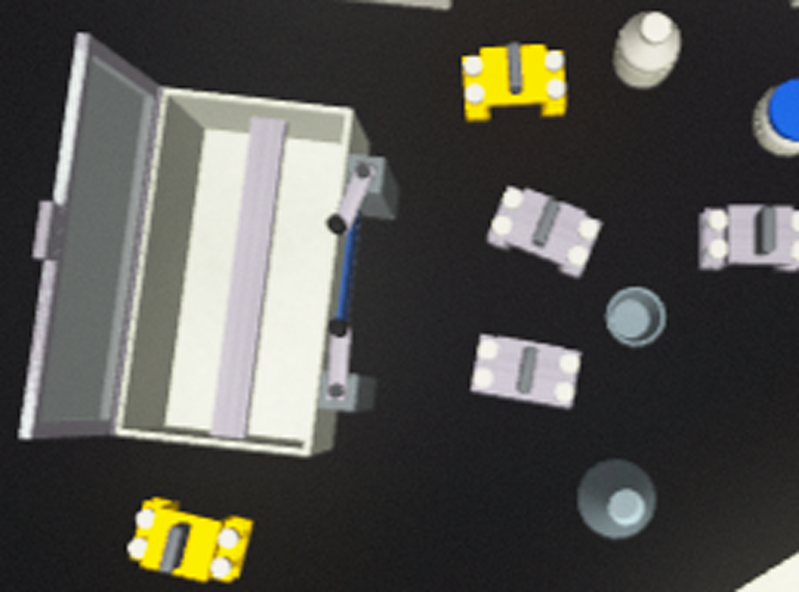

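View pics/scenec.png

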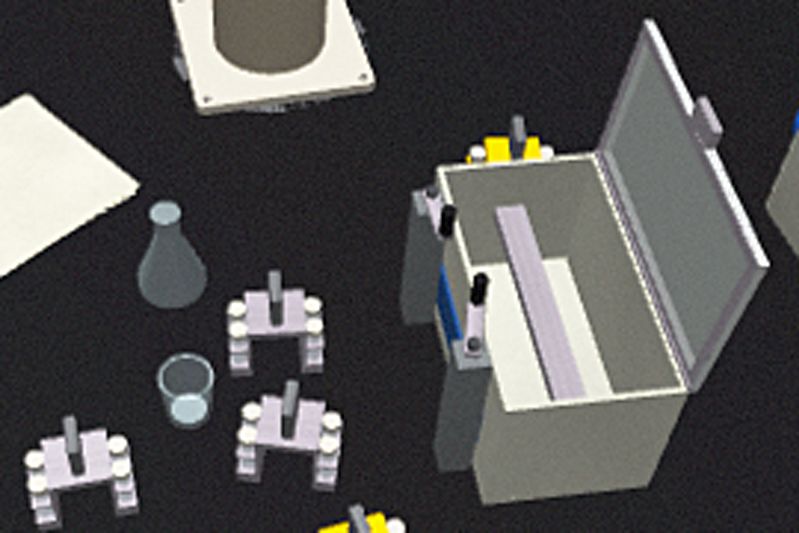

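The crops show four white caps on each carrier, the turnbutton pegs at (336,223) and (337,327) in the top crop, and the bar between (268,120) and (228,435). I'll triangulate these.

```bash
python3 - <<'E'
from h import *
T=ctrl.camera_model("top");S=ctrl.camera_model("scene")
t=lambda u,v:(T,(u+.5)/2.96-.5+95,(v+.5)/2.96-.5+110)
s=lambda u,v:(S,(u+.5)/2.96-.5+175,(v+.5)/2.96-.5+95)
def show(n,a,b):
    p,e=tri([t(*a),s(*b)]);print(n,p,np.array(e)*1e3);return p
# image up=+x ; right=-y. caps: far-left(+x+y), far-right(+x,-y), near-left, near-right in top; scene: looking -x: right=+y
C={'A':([(514,197),(591,228),(500,230),(577,254)],[(330,422),(248,411),(322,395),(250,440)]),}
show('A +x+y',(514,197),(330,447));show('A -x+y',(501,228),(331,421));show('A +x-y',(591,228),(248,436));show('A -x-y',(577,255),(249,412))
show('B +x+y',(487,347),(315,328));show('B -x+y',(482,378),(313,305));show('B +x-y',(570,361),(236,334));show('B -x-y',(565,389),(238,310))
print('C')
T2=(T,332,184)
for a,b in (((717,220),(121,471)),((717,248),(118,443))): show('C',a,b)
show('rimfarleft',(163,90),(690,388));show('rimfarright',(350,108),(508,410));show('rimnearleft',(120,432),(600,155));show('rimnearright',(310,453),(440,168))
show('barfar',(268,119),(566,397));show('barnear',(229,435),(511,207))
show('pegfar',(336,222),(480,276));show('pegnear',(338,326),(448,208));show('pivfar',(363,170),(474,345));show('pivnear',(336,390),(432,190))
show('lidfar',(83,35),(767,265));show('lidnear',(25,437),(650,20));show('lip',(43,230),(708,120))
E
```

```text
A +x+y [ 0.6296 -0.0749  0.054 ] [0.9426 0.9426]
A -x+y [ 0.6009 -0.0654  0.0515] [0.636 0.636]
A +x-y [ 0.6031 -0.1457  0.0552] [0.7485 0.7485]
A -x-y [ 0.5776 -0.1366  0.0546] [2.3351 2.3351]
B +x+y [ 0.4925 -0.0559  0.0535] [0.6107 0.6107]
B -x+y [ 0.4647 -0.0519  0.0546] [0.2734 0.2734]
B +x-y [ 0.4819 -0.1318  0.0508] [1.3794 1.3794]
B -x-y [ 0.4569 -0.1262  0.0563] [0.0059 0.0059]
C
C [ 0.614  -0.2625  0.0513] [0.9888 0.9888]
C [ 0.5876 -0.2615  0.0574] [0.5993 0.5993]
rimfarleft [0.6967 0.2217 0.1523] [1.104 1.104]
rimfarright [0.6859 0.0639 0.152 ] [0.3577 0.3577]
rimnearleft [0.4126 0.2451 0.1508] [3.6501 3.6501]
rimnearright [0.3988 0.087  0.152 ] [1.147 1.147]
barfar [0.6754 0.1284 0.1378] [6.4686 6.4686]
barnear [0.4097 0.1654 0.0911] [1.0069 1.0069]
pegfar [0.5824 0.0649 0.2065] [0.4884 0.4884]
pegnear [0.5003 0.0604 0.2066] [0.1415 0.1415]
pivfar [0.63   0.0486 0.1745] [0.4 0.4]
pivnear [0.4502 0.0631 0.1784] [0.4444 0.4444]
lidfar [0.6998 0.2398 0.3119] [0.9299 0.9299]
lidnear [0.4116 0.2625 0.3135] [0.1281 0.1281]
lip [0.5555 0.2531 0.3262] [1.1141 1.1141]
```

```bash
cat >> h.py <<'E'
from scipy.spatial.transform import Rotation as Ro
CC=np.array([.548,.1544]);CY=-.081
def ch(x,y):  # chamber mm -> world xy
    c,s=np.cos(CY),np.sin(CY);return CC+np.array([c*x-s*y,s*x+c*y])/1e3
def Rt(yaw,tilt=0): # yaw: direction of tool y from world x; tilt leans body to -(tool x)
    return Ro.from_euler('z',yaw)*Ro.from_matrix(np.array([[0,1,0],[1,0,0],[0,0,-1.]]))*Ro.from_rotvec([0,tilt,0])
class Plan:
    def __init__(s,p=None,R=None):
        o=ctrl.observe();s.p=np.array(o["eef_pos"]) if p is None else np.array(p);s.R=Ro.from_quat(o["tcp_rot"]) if R is None else R
    def go(s,p,R=None,name=""):
        R=R or s.R;rv=(s.R.inv()*R).as_rotvec();d=s.R.inv().apply(np.array(p)-s.p)*1e3
        n=max(np.linalg.norm(d)/41.7,np.degrees(np.linalg.norm(rv))/7.16)
        print(name,"rot",np.round(rv,3),"mm",np.round(d,1),"n>=%.1f"%n);s.p=np.array(p);s.R=R;return s
E
python3 - <<'E'
from h import *
P=Plan();P.go([.53,-.18,.30],Rt(-.1),"view")
E
```

```text
view rot [-0.001 -0.001 -1.007] mm [ 393.5 -226.6  -77.7] n>=11.0
```

```bash
python3 -m jog '[[0,0,-1.007,393,-227,-78,87],[0,0,-1.007,393,-227,-78,87],[0,0,-1.007,393,-227,-78,87],[0,0,-1.007,393,-227,-78,87],[0,0,-1.007,393,-227,-78,87],[0,0,-1.007,393,-227,-78,87],[0,0,-1.007,393,-227,-78,87],[0,0,-1.007,393,-227,-78,87],[0,0,-1.007,393,-227,-78,87],[0,0,-1.007,393,-227,-78,87]]'; python3 -m jog '[[0,0,0,0,0,0,87],[0,0,0,0,0,0,87]]'; python3 - <<'E'
from h import *
m=ctrl.camera_model("wrist");f=ctrl.grab_frame("wrist");cv2.imwrite("pics/w1.png",cv2.resize(f,(800,600),interpolation=cv2.INTER_CUBIC))
print(ctrl.observe()["eef_pos"]);np.save("w1.npy",m["pose"])
for p in([.6028,-.1057,.108],[.474,-.0914,.108],[.5995,-.3,.108]):print(np.array(proj(m,p))*800/560)
E
```

```text
clock: 0.98
eef_pos: [0.5064, -0.2142, 0.2936]
tcp_rot: [0.741, 0.671, -0.0, -0.0]
wrist_force: [-0.0, -0.8, 0.3]
width: 0.988
gripper_force: 0.0
clock: 1.15
eef_pos: [0.5067, -0.2144, 0.2934]
tcp_rot: [0.74, 0.672, 0.0, 0.0]
wrist_force: [0.6, -0.1, -0.8]
width: 0.994
gripper_force: 0.0
[ 0.5058 -0.2156  0.293 ]
[520.189  103.0568]
[337.9207 100.3317]
[523.5056 357.3217]
```

View pics/w1.png

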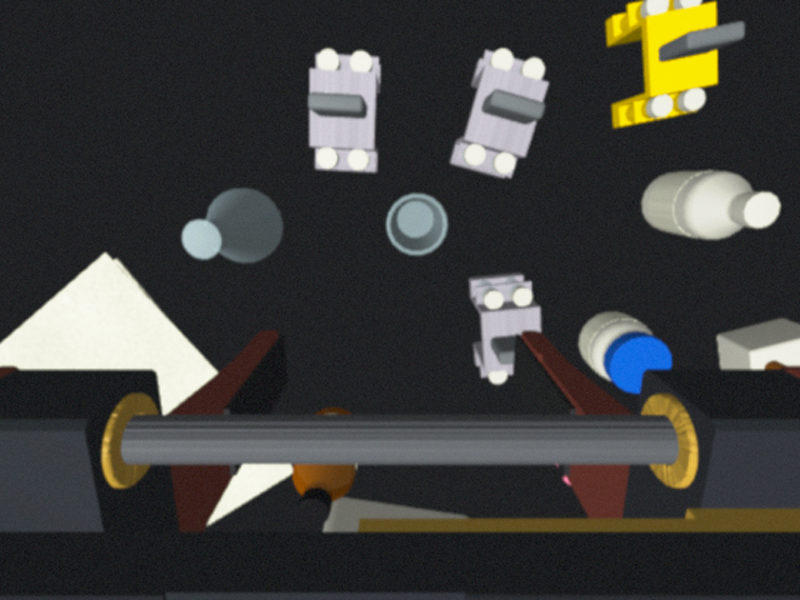

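Wrist view: the ridges appear at (337,99), (518,100) and (503,350), within a few pixels of where the triangulated positions project. Next I grasp the carrier at (0.603,-0.106) by the ends of its ridge, with the body leaning away from the lid.

```bash
cat >> h.py <<'E'
TL=.2
def grasp(c,yaw,z=.076):
    R=Rt(yaw,TL);zt=R.as_matrix()[:,2];xt=np.array([-np.sin(yaw),np.cos(yaw)])
    return np.r_[np.array(c)+xt*.019*np.sin(TL),z],R
E
python3 - <<'E'
from h import *
P=Plan();p,R=grasp([.6028,-.1057],-.335)
P.go(p+[0,0,.075],R,"hover").go(p,R,"down").go(p+[0,0,.224],R,"up")
q,R2=grasp(ch(80,0),CY,.30)
P.go(q,R2,"over slot").go(q-[0,0,.19],R2,"lower")
E
```

```text
hover rot [-0.024  0.199  0.236] mm [122.5  86.8 142. ] n>=5.0
down rot [0. 0. 0.] mm [-14.9   0.   73.5] n>=1.8
up rot [0. 0. 0.] mm [  44.5    0.  -219.5] n>=5.4
over slot rot [ 0.05   0.    -0.249] mm [242.7 -60.8  49.2] n>=6.1
lower rot [0. 0. 0.] mm [-37.7   0.  186.2] n>=4.6
```

```bash
python3 -m jog '[[-0.024,0.199,0.236,122,87,142,60],[-0.024,0.199,0.236,122,87,142,60],[-0.024,0.199,0.236,122,87,142,60],[-0.024,0.199,0.236,122,87,142,60],[-0.024,0.199,0.236,122,87,142,60],[-0.024,0.199,0.236,122,87,142,60],[-0.024,0.199,0.236,122,87,142,60],[-0.024,0.199,0.236,122,87,142,60]]' 40; python3 - <<'E'
from h import *
P=Plan();p,R=grasp([.6028,-.1057],-.335);P.go(p,R,"down")
m=ctrl.camera_model("wrist");f=ctrl.grab_frame("wrist");cv2.imwrite("pics/w2.png",f)
print(proj(m,[.6028,-.1057,.108]))
E
```

```text
clock: 1.87
eef_pos: [0.6039, -0.105, 0.1513]
tcp_rot: [0.812, 0.575, 0.081, -0.058]
wrist_force: [-0.2, 0.2, 0.7]
width: 0.682
gripper_force: 0.0
down rot [ 0.     0.    -0.003] mm [-12.3  -0.8  74.3] n>=1.8
(np.float64(279.52007785576563), np.float64(239.43712632591928))
```

View pics/w2.png

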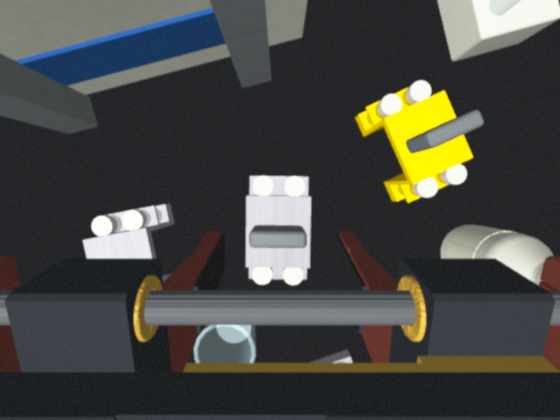

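The ridge at (278,235) is aligned and centred between the fingers. I descend, close, then lift.

```bash
python3 -m jog '[[0,0,0,-6,-0.5,37,60],[0,0,0,-12,-1,74,60],[0,0,0,-12,-1,74,60],[0,0,0,-12,-1,74,60],[0,0,0,-12,-1,74,30],[0,0,0,-12,-1,74,30],[0,0,0,-12,-1,74,30],[0,0,0,-12,-1,74,30],[0,0,0,-12,-1,74,30]]' 40;  python3 -m jog '[[0,0,0,3,0,-15,30],[0,0,0,9,0,-45,30],[0,0,0,17,0,-84,30],[0,0,0,25,0,-123,30],[0,0,0,33,0,-162,30],[0,0,0,41,0,-201,30],[0,0,0,44,0,-219,30],[0,0,0,44,0,-219,30],[0,0,0,44,0,-219,30]]'; python3 - <<'E'
from h import *
P=Plan();q,R2=grasp(ch(80,0),CY,.30)
P.go(q,R2,"over slot").go(q-[0,0,.188],R2,"lower")
E
```

```text
clock: 2.67
eef_pos: [0.6057, -0.1008, 0.0785]
tcp_rot: [0.811, 0.576, 0.082, -0.056]
wrist_force: [-2.9, -2.4, 8.3]
width: 0.457
gripper_force: 39.8
clock: 3.42
eef_pos: [0.6044, -0.1008, 0.3005]
tcp_rot: [0.811, 0.576, 0.082, -0.057]
wrist_force: [-0.7, -0.2, -4.4]
width: 0.451
gripper_force: 39.8
over slot rot [ 0.053  0.001 -0.25 ] mm [241.2 -61.1  49.2] n>=6.1
lower rot [0. 0. 0.] mm [-37.3   0.  184.3] n>=4.5
```

```bash
python3 -m jog '[[0.053,0,-0.25,30,-8,6,30],[0.053,0,-0.25,70,-18,14,30],[0.053,0,-0.25,110,-28,22,30],[0.053,0,-0.25,150,-38,30,30],[0.053,0,-0.25,190,-48,39,30],[0.053,0,-0.25,225,-57,46,30],[0.053,0,-0.25,241,-61,49,30],[0.053,0,-0.25,241,-61,49,30],[0.053,0,-0.25,241,-61,49,30],[0.053,0,-0.25,241,-61,49,30]]'; python3 - <<'E'
from h import *
P=Plan();q,R2=grasp(ch(80,0),CY,.1145)
P.go(q,R2,"lower")
m=ctrl.camera_model("wrist");f=ctrl.grab_frame("wrist");cv2.imwrite("pics/w3.png",f)
E
```

```text
clock: 4.25
eef_pos: [0.6271, 0.1507, 0.2974]
tcp_rot: [0.732, 0.674, 0.071, -0.069]
wrist_force: [0.1, 0.2, -2.1]
width: 0.451
gripper_force: 40.0
lower rot [-0.005  0.001 -0.001] mm [-35.1   1.8 179.5] n>=4.4
```

View pics/w3.png

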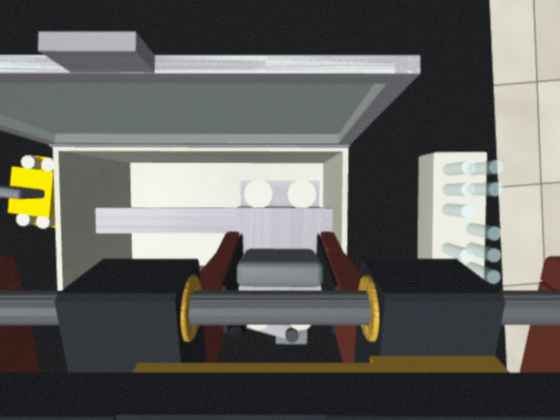

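The carrier is held straight above the bar, which shows at rows 208 to 232 on the left, and it looks parallel to it. I'll check the bar's y from this view, then lower.

```bash
python3 - <<'E'
from h import *
m=ctrl.camera_model("wrist")
for u,v in((110,208),(110,231),(200,207),(200,233)):
    d=at(m,u,v,.095)[:2]-CC;c,s=np.cos(CY),np.sin(CY);print((c*d[0]+s*d[1])*1e3,(-s*d[0]+c*d[1])*1e3)
E
```

```text
-122.52931297746848 13.4629198300409
-123.32190323310012 -13.85020391977411
-16.083798807944298 14.467014609218724
-16.53501376003426 -16.371443714728645
```

Bar confirmed within 1 mm. Lowering.

```bash
python3 -m jog '[[0,0,0,-7,1,36,30],[0,0,0,-14,1,72,30],[0,0,0,-21,1,108,30],[0,0,0,-28,2,142,30],[0,0,0,-32,2,164,30],[0,0,0,-34,2,174,30],[0,0,0,-35,2,178,30],[0,0,0,-35,2,179,30],[0,0,0,-35,2,179,30]]'; python3 -m jog '[[0,0,0,0,0,0,30],[0,0,0,0,0,0,30]]'
```

```text
clock: 5.05
eef_pos: [0.6309, 0.1523, 0.1184]
tcp_rot: [0.732, 0.674, 0.074, -0.068]
wrist_force: [-0.4, 1.0, -1.8]
width: 0.451
gripper_force: 40.0
clock: 5.22
eef_pos: [0.6309, 0.1528, 0.119]
tcp_rot: [0.732, 0.674, 0.074, -0.068]
wrist_force: [1.4, -0.2, -3.0]
width: 0.449
gripper_force: 40.0
```

```bash
python3 -m jog '[[0,0,0,-0.5,0,2,30],[0,0,0,-0.8,0,4,30],[0,0,0,-1,0,5,30],[0,0,0,-1,0,5,30]]'; python3 -m jog '[[0,0,0,-0.2,0,1,30],[0,0,0,-0.4,0,2,30],[0,0,0,-0.4,0,2,30]]'
```

```text
clock: 5.55
eef_pos: [0.6303, 0.1528, 0.1135]
tcp_rot: [0.732, 0.674, 0.073, -0.068]
wrist_force: [-3.4, -1.6, 6.9]
width: 0.45
gripper_force: 40.0
clock: 5.8
eef_pos: [0.6303, 0.1528, 0.1134]
tcp_rot: [0.731, 0.675, 0.074, -0.068]
wrist_force: [-9.1, -4.6, 22.8]
width: 0.454
gripper_force: 40.0
```

Seated on the bar, with contact at z=0.1135 as predicted. I ease off, release and retreat upward.

```bash
python3 -m jog '[[0,0,0,0.4,0,-2,30],[0,0,0,0.4,0,-2,45],[0,0,0,0.4,0,-2,56],[0,0,0,0.4,0,-2,56],[0,0,0,0.4,0,-2,56],[0,0,0,3,0,-12,56],[0,0,0,8,0,-40,56],[0,0,0,16,0,-80,56],[0,0,0,24,0,-120,56],[0,0,0,36,0,-180,56]]' 40; python3 - <<'E'
from h import *
T=ctrl.grab_frame("top")
cv2.imwrite("pics/t2.png",cv2.resize(T[110:310,95:365],(0,0),fx=2.96,fy=2.96,interpolation=cv2.INTER_CUBIC))
P=Plan();p,R=grasp([.474,-.0914],-.12)
P.go([.52,-.05,.30],Rt(-.1,TL),"mid").go(p+[0,0,.08],R,"hover")
E
```

```text
clock: 6.63
eef_pos: [0.6296, 0.1522, 0.276]
tcp_rot: [0.732, 0.674, 0.072, -0.069]
wrist_force: [1.3, 0.6, 0.8]
width: 0.64
gripper_force: 0.0
mid rot [ 0.007 -0.003  0.02 ] mm [-204.2  -96.9  -57.4] n>=5.6
hover rot [-0.004 -0.     0.02 ] mm [-69.8 -41.6 132.8] n>=3.7
```

View pics/t2.png

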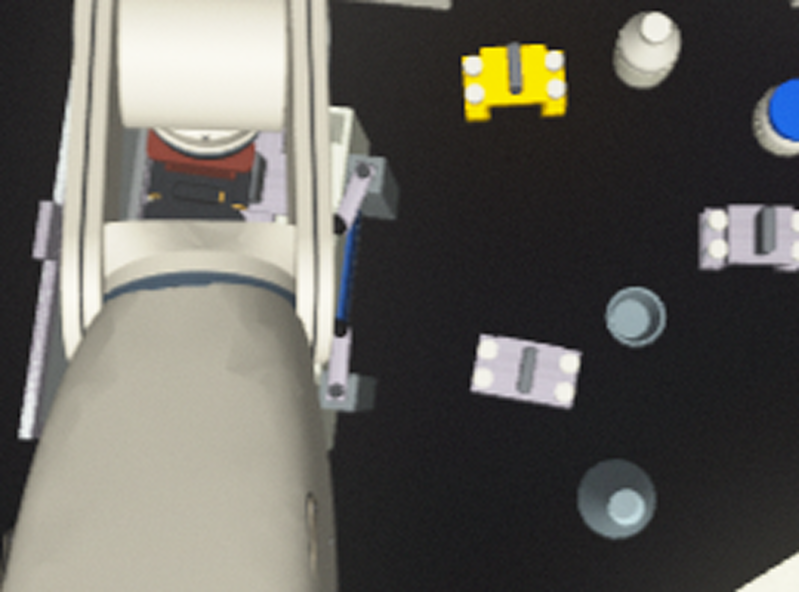

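The arm hides the chamber, but the other two carriers, at (527,370) and (765,235), have not moved. On to the second.

```bash
python3 -m jog '[[0.007,0,0.02,-204,-97,-57,60],[0.007,0,0.02,-204,-97,-57,60],[0.007,0,0.02,-204,-97,-57,60],[0.007,0,0.02,-204,-97,-57,60],[0.007,0,0.02,-204,-97,-57,60],[0.007,0,0.02,-204,-97,-57,60],[0.003,0,0.04,-274,-139,76,60],[0.003,0,0.04,-274,-139,76,60],[0.003,0,0.04,-274,-139,76,60],[0.003,0,0.04,-274,-139,76,60]]' ; python3 -m jog '[[0,0,0,0,0,0,60]]';python3 - <<'E'
from h import *
P=Plan();p,R=grasp([.474,-.0914],-.12,.078);P.go(p,R,"down")
m=ctrl.camera_model("wrist");f=ctrl.grab_frame("wrist");cv2.imwrite("pics/w4.png",f)
print(proj(m,[.474,-.0914,.108]))
E
```

```text
clock: 7.52
eef_pos: [0.4689, -0.0895, 0.1436]
tcp_rot: [0.745, 0.659, 0.07, -0.071]
wrist_force: [0.7, -0.0, -0.6]
width: 0.686
gripper_force: 0.0
clock: 7.6
eef_pos: [0.4658, -0.0887, 0.1411]
tcp_rot: [0.746, 0.659, 0.068, -0.075]
wrist_force: [-1.3, -0.3, 0.2]
width: 0.679
gripper_force: 0.0
down rot [-0.022 -0.002 -0.006] mm [-10.5   9.8  62.1] n>=1.5
(np.float64(294.99198225297323), np.float64(243.28625714412482))
```

View pics/w4.png

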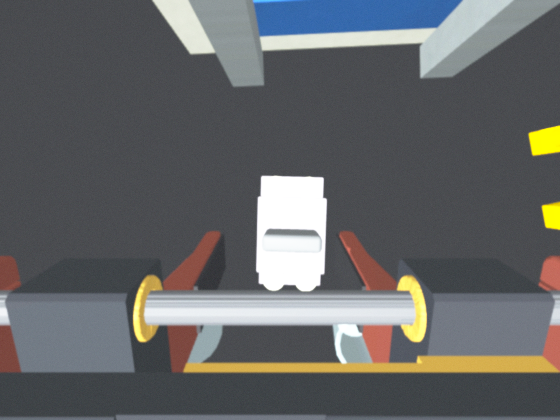

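The ridge at (292,240) matches the prediction and the carrier hasn't moved; only the lighting changed. I descend and grip.

```bash
python3 -m jog '[[-0.02,0,0,-5,9,31,60],[-0.02,0,-0.006,-10,9,61,60],[-0.02,0,-0.006,-10,9,61,60],[-0.02,0,-0.006,-10,9,61,60],[-0.02,0,-0.006,-10,9,61,30],[-0.02,0,-0.006,-10,9,61,30],[-0.02,0,-0.006,-10,9,61,30],[-0.02,0,-0.006,-10,9,61,30],[-0.02,0,-0.006,-10,9,61,30]]' 40; python3 - <<'E'
from h import *
P=Plan();P.go(P.p+[0,0,.222],None,"up");q,R=grasp(ch(-80,0),CY,.30);P.go(q,R,"over")
E
```

```text
clock: 8.4
eef_pos: [0.48, -0.0878, 0.0848]
tcp_rot: [0.744, 0.661, 0.078, -0.063]
wrist_force: [-2.2, 0.7, 8.8]
width: 0.459
gripper_force: 39.4
up rot [0. 0. 0.] mm [  44.1    2.2 -217.6] n>=5.3
over rot [ 0.017  0.    -0.034] mm [243.1 -41.1  55.8] n>=6.1
```

The grip is about 6 mm higher than I wanted, so I'll reopen, lower and regrip.

```bash
python3 -m jog '[[0,0,0,0,0,0,60],[0,0,0,0,0,0,60],[0,0,0,0,0,0,60],[0,0,0,-1.5,-4,6,60],[0,0,0,-1.5,-4,6,60],[0,0,0,-1.5,-4,6,60]]' 40; python3 -m jog '[[0,0,0,0,0,0,30],[0,0,0,0,0,0,30],[0,0,0,0,0,0,30],[0,0,0,0,0,0,30],[0,0,0,0,0,0,30],[0,0,0,0,0,0,30]]'
```

```text
clock: 8.9
eef_pos: [0.4744, -0.0873, 0.0767]
tcp_rot: [0.744, 0.661, 0.077, -0.064]
wrist_force: [0.3, -0.8, 0.2]
width: 0.684
gripper_force: 0.0
clock: 9.4
eef_pos: [0.4751, -0.0875, 0.0772]
tcp_rot: [0.744, 0.661, 0.077, -0.063]
wrist_force: [0.5, 0.1, -1.6]
width: 0.456
gripper_force: 39.9
```

```bash
python3 -m jog '[[0,0,0,3,0,-15,30],[0,0,0,9,0,-45,30],[0,0,0,17,1,-84,30],[0,0,0,25,1,-123,30],[0,0,0,33,2,-162,30],[0,0,0,41,2,-201,30],[0,0,0,44,2,-219,30],[0,0,0,44,2,-219,30],[0,0,0,44,2,-219,30]]'; python3 -m jog '[[0.017,0,-0.034,35,-5,8,30],[0.017,0,-0.034,75,-10,17,30],[0.017,0,-0.034,115,-16,26,30],[0.017,0,-0.034,155,-22,35,30],[0.017,0,-0.034,195,-28,44,30],[0.017,0,-0.034,225,-36,52,30],[0.017,0,-0.034,242,-36,55,30],[0.017,0,-0.034,242,-36,55,30],[0.017,0,-0.034,242,-36,55,30],[0.017,0,-0.034,242,-36,55,30]]'; python3 - <<'E'
from h import *
P=Plan();q,R=grasp(ch(-80,0),CY,.114);P.go(q,R,"low")
E
```

```text
clock: 10.15
eef_pos: [0.4754, -0.088, 0.301]
tcp_rot: [0.744, 0.661, 0.078, -0.062]
wrist_force: [-0.4, -0.3, -2.5]
width: 0.458
gripper_force: 39.9
clock: 10.98
eef_pos: [0.468, 0.1619, 0.2928]
tcp_rot: [0.732, 0.674, 0.071, -0.069]
wrist_force: [0.6, 0.7, -2.1]
width: 0.454
gripper_force: 40.0
low rot [-0.005  0.001 -0.001] mm [-32.6   1.2 175.9] n>=4.3
```

```bash
python3 -m jog '[[0,0,0,-7,1,36,30],[0,0,0,-14,1,72,30],[0,0,0,-21,1,108,30],[0,0,0,-28,1,142,30],[0,0,0,-31,1,164,30],[0,0,0,-32,1,172,30],[0,0,0,-33,1,176,30],[0,0,0,-33,1,176,30],[0,0,0,-33,1,176,30]]'; python3 -m jog '[[0,0,0,-0.2,0,1,30],[0,0,0,-0.6,0,3,30],[0,0,0,-0.6,0,3,30]]'
```

```text
clock: 11.73
eef_pos: [0.4707, 0.1649, 0.1165]
tcp_rot: [0.732, 0.674, 0.073, -0.068]
wrist_force: [0.4, -0.5, -1.7]
width: 0.454
gripper_force: 40.0
clock: 11.98
eef_pos: [0.4702, 0.1653, 0.1132]
tcp_rot: [0.732, 0.674, 0.073, -0.068]
wrist_force: [0.1, 0.3, -1.7]
width: 0.45
gripper_force: 40.0
```

```bash
python3 -m jog '[[0,0,0,-0.2,0,1,30],[0,0,0,-0.4,0,2,30],[0,0,0,-0.4,0,2,30]]'
```

```text
clock: 12.23
eef_pos: [0.4701, 0.1654, 0.1122]
tcp_rot: [0.731, 0.675, 0.073, -0.068]
wrist_force: [-5.7, -4.4, 18.4]
width: 0.452
gripper_force: 40.0
```

Seated. I release and retreat toward the third carrier.

```bash
python3 -m jog '[[0,0,0,0.2,0,-1,30],[0,0,0,0.2,0,-1,45],[0,0,0,0.2,0,-1,56],[0,0,0,0.2,0,-1,56],[0,0,0,0.2,0,-1,56],[0,0,0,3,0,-12,56],[0,0,0,8,0,-40,56],[0,0,0,16,0,-80,56],[0,0,0,24,0,-120,56],[0,0,0,38,0,-190,56]]' 40; python3 - <<'E'
from h import *
P=Plan();p,R=grasp([.5995,-.300],-.02)
P.go([.52,-.05,.30],Rt(-.05,TL),"mid").go(p+[0,0,.12],R,"hover")
E
```

```text
clock: 13.07
eef_pos: [0.4693, 0.1646, 0.2766]
tcp_rot: [0.732, 0.674, 0.072, -0.068]
wrist_force: [1.1, 0.7, -0.2]
width: 0.637
gripper_force: 0.0
mid rot [ 0.004  0.001 -0.031] mm [-200.9   68.   -64.6] n>=5.3
hover rot [ 0.006  0.    -0.029] mm [-257.8   91.8   53.9] n>=6.7
```

```bash
python3 -m jog '[[0,0,-0.03,-201,68,-65,60],[0,0,-0.03,-201,68,-65,60],[0,0,-0.03,-201,68,-65,60],[0,0,-0.03,-201,68,-65,60],[0,0,-0.03,-201,68,-65,60],[0,0,-0.03,-201,68,-65,60],[0,0,-0.03,-201,68,-65,60]]';  python3 -m jog '[[0,0,-0.03,-258,92,54,60],[0,0,-0.03,-258,92,54,60],[0,0,-0.03,-258,92,54,60],[0,0,-0.03,-258,92,54,60],[0,0,-0.03,-258,92,54,60],[0,0,-0.03,-258,92,54,60],[0,0,-0.03,-258,92,54,60],[0,0,-0.03,-258,92,54,60],[0,0,-0.03,-258,92,54,60],[0,0,-0.03,-258,92,54,60]]'; python3 -m jog '[[0,0,0,0,0,0,60],[0,0,0,0,0,0,60]]';python3 - <<'E'
from h import *
P=Plan();p,R=grasp([.5995,-.300],-.02,.078);P.go(p,R,"down")
m=ctrl.camera_model("wrist");f=ctrl.grab_frame("wrist")
print(proj(m,[.5995,-.300,.108]))
T=ctrl.grab_frame("top")[110:310,95:375];cv2.imwrite("pics/t3w.png",np.hstack([f[:,:],cv2.resize(T,(588,420))])[:,:][:, 140:940])
E
```

```text
clock: 13.65
eef_pos: [0.5217, -0.0528, 0.2991]
tcp_rot: [0.723, 0.684, 0.074, -0.066]
wrist_force: [-0.6, 0.9, 1.0]
width: 0.684
gripper_force: 0.0
clock: 14.48
eef_pos: [0.6003, -0.2947, 0.1945]
tcp_rot: [0.711, 0.696, 0.075, -0.067]
wrist_force: [-0.0, 0.5, 0.8]
width: 0.677
gripper_force: 0.0
clock: 14.65
eef_pos: [0.6007, -0.2949, 0.1955]
tcp_rot: [0.711, 0.697, 0.075, -0.066]
wrist_force: [0.5, 0.2, 0.9]
width: 0.685
gripper_force: 0.0
down rot [0.011 0.001 0.001] mm [-24.5  -2.4 114.9] n>=2.8
(np.float64(278.0793402557151), np.float64(236.07433293513867))
```

View pics/t3w.png

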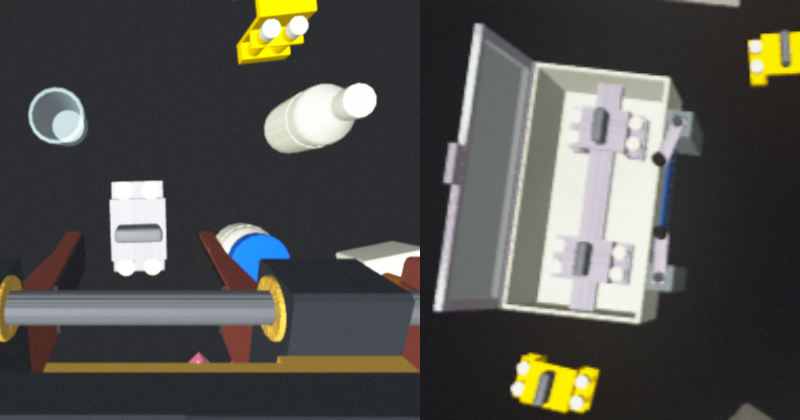

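The two draped carriers hang properly on the bar. The third ridge, at wrist x 278, matches the prediction, and the jar is clear of the fingers. Descending.

```bash
python3 -m jog '[[0.01,0,0,-8,-1,38,60],[0.01,0,0,-16,-2,76,60],[0.01,0,0,-24,-2,115,60],[0.01,0,0,-24,-2,115,60],[0.01,0,0,-24,-2,115,60],[0.01,0,0,-24,-2,115,60]]' 40; python3 -m jog '[[0,0,0,0,0,0,30],[0,0,0,0,0,0,30],[0,0,0,0,0,0,30],[0,0,0,0,0,0,30],[0,0,0,0,0,0,30],[0,0,0,0,0,0,30]]'; python3 -m jog '[[0,0,0,3,0,-15,30],[0,0,0,9,0,-45,30],[0,0,0,17,0,-84,30],[0,0,0,25,0,-123,30],[0,0,0,33,0,-162,30],[0,0,0,41,0,-201,30],[0,0,0,44,0,-219,30],[0,0,0,44,0,-219,30],[0,0,0,44,0,-219,30]]'; python3 - <<'E'
from h import *
P=Plan();q,R=grasp(ch(0,0),CY,.30);P.go(q,R,"over")
E
```

```text
clock: 15.25
eef_pos: [0.6008, -0.2976, 0.079]
tcp_rot: [0.711, 0.697, 0.072, -0.069]
wrist_force: [-0.3, -0.7, -0.1]
width: 0.687
gripper_force: 0.0
clock: 15.75
eef_pos: [0.6006, -0.2978, 0.0788]
tcp_rot: [0.711, 0.696, 0.072, -0.068]
wrist_force: [-0.3, -0.1, 7.5]
width: 0.453
gripper_force: 40.0
clock: 16.5
eef_pos: [0.5996, -0.2976, 0.3014]
tcp_rot: [0.711, 0.696, 0.071, -0.069]
wrist_force: [0.3, 1.2, -2.5]
width: 0.45
gripper_force: 40.0
over rot [-0.01   0.002  0.06 ] mm [445.5 -60.6  90.8] n>=11.0
```

```bash
python3 -m jog '[[-0.005,0,0.03,20,-3,4,30],[-0.005,0,0.03,60,-8,12,30],[-0.005,0,0.03,100,-14,20,30],[-0.005,0,0.03,140,-19,28,30],[-0.005,0,0.03,180,-25,36,30],[-0.01,0,0.06,220,-30,45,30],[-0.01,0,0.06,260,-36,53,30],[-0.01,0,0.06,300,-41,61,30],[-0.01,0,0.06,320,-44,65,30],[-0.01,0,0.06,320,-44,65,30]]'; python3 - <<'E'
from h import *
P=Plan();q,R=grasp(ch(0,0),CY,.30);P.go(q,R,"over").go(np.r_[q[:2],.117],R,"low")
E
```

```text
clock: 17.33
eef_pos: [0.5595, 0.0338, 0.2972]
tcp_rot: [0.73, 0.676, 0.071, -0.071]
wrist_force: [0.1, 0.4, -2.4]
width: 0.453
gripper_force: 40.0
over rot [-0.008 -0.     0.002] mm [121.2 -20.8  21.9] n>=3.0
low rot [0. 0. 0.] mm [-36.4   0.  179.4] n>=4.4
```

```bash
python3 -m jog '[[-0.006,0,0,40,-7,7,30],[-0.006,0,0,80,-14,14,30],[-0.006,0,0,110,-19,20,30],[-0.006,0,0,121,-21,22,30],[-0.006,0,0,121,-21,22,30],[-0.006,0,0,121,-21,22,30],[-0.006,0,0,121,-21,22,30]]'; python3 - <<'E'
from h import *
P=Plan();q,R=grasp(ch(0,0),CY,.117);P.go(q,R,"low")
m=ctrl.camera_model("wrist");f=ctrl.grab_frame("wrist");cv2.imwrite("pics/w5.png",f)
E
```

```text
clock: 17.92
eef_pos: [0.5511, 0.1527, 0.3012]
tcp_rot: [0.732, 0.674, 0.074, -0.066]
wrist_force: [0.1, 0.1, -1.6]
width: 0.453
gripper_force: 40.0
low rot [ 0.002  0.002 -0.002] mm [-31.2  -3.6 181.6] n>=4.4
```

View pics/w5.png

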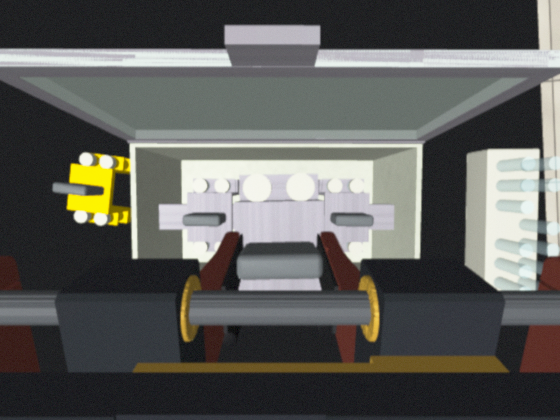

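The third carrier is held centred between the two already hanging, whose ridges show at (203,219) and (352,219). Lowering.

```bash
python3 -m jog '[[0,0,0,-6,-2,36,30],[0,0,0,-12,-3,72,30],[0,0,0,-18,-3,108,30],[0,0,0,-25,-3,142,30],[0,0,0,-29,-3,164,30],[0,0,0,-30,-3,176,30],[0,0,0,-31,-3,181,30],[0,0,0,-31,-3,181,30],[0,0,0,-31,-3,181,30]]'; python3 -m jog '[[0,0,0,-0.2,0,1,30],[0,0,0,-0.6,0,3,30],[0,0,0,-0.6,0,3,30]]'
```

```text
clock: 18.72
eef_pos: [0.5507, 0.1595, 0.12]
tcp_rot: [0.732, 0.674, 0.075, -0.066]
wrist_force: [0.1, -1.1, -2.0]
width: 0.452
gripper_force: 40.0
clock: 18.97
eef_pos: [0.5501, 0.1598, 0.1166]
tcp_rot: [0.732, 0.674, 0.075, -0.066]
wrist_force: [0.3, 0.8, -2.6]
width: 0.451
gripper_force: 40.0
```

```bash
python3 -m jog '[[0,0,0,-0.4,0,2,30],[0,0,0,-0.6,0,3,30],[0,0,0,-0.8,0,4,30],[0,0,0,-0.8,0,4,30]]'
```

```text
clock: 19.3
eef_pos: [0.5501, 0.1599, 0.1138]
tcp_rot: [0.732, 0.674, 0.075, -0.066]
wrist_force: [-6.0, -3.4, 17.9]
width: 0.452
gripper_force: 40.0
```

Third one seated. I release it, then set the far turnbutton, now at about 0.25 rad, back to 0 so it clears the closing lid.

```bash
python3 -m jog '[[0,0,0,0.5,0,-3,30],[0,0,0,0.5,0,-3,45],[0,0,0,0.5,0,-3,56],[0,0,0,0.5,0,-3,56],[0,0,0,0.5,0,-3,56],[0,0,0,3,0,-15,56],[0,0,0,8,0,-42,56],[0,0,0,16,0,-82,56],[0,0,0,24,0,-122,56],[0,0,0,33,0,-163,56]]' 12; python3 -m jog '[[0,0,0,0,0,0,40]]'; python3 - <<'E'
from h import *
P=Plan();q=np.r_[ch(41.5,-86.4+2.4),.188];R=Rt(CY,TL)
P.go(q+[0,0,.08],R,"above").go(q,R,"down").go(np.r_[ch(40.3,-98.8+1.4),.188],R,"turn")
f=ctrl.grab_frame("wrist");cv2.imwrite("pics/w6.png",f)
E
```

```text
clock: 20.13
eef_pos: [0.5483, 0.1596, 0.2799]
tcp_rot: [0.732, 0.674, 0.074, -0.066]
wrist_force: [1.5, 0.7, 1.3]
width: 0.641
gripper_force: 0.0
clock: 20.22
eef_pos: [0.5532, 0.1607, 0.2872]
tcp_rot: [0.731, 0.674, 0.081, -0.062]
wrist_force: [1.1, 0.3, 0.3]
width: 0.594
gripper_force: 0.0
above rot [ 0.018 -0.003  0.002] mm [-92.8  36.7   1.2] n>=2.4
down rot [0. 0. 0.] mm [-15.9   0.   78.4] n>=1.9
turn rot [0. 0. 0.] mm [-13.1  -1.2  -2.7] n>=0.3
```

```bash
python3 -m jog '[[0,0,0,-40,16,0,40],[0,0,0,-80,32,0,40],[0,0,0,-93,37,0,40],[0,0,0,-93,37,0,40],[0,0,0,-93,37,0,40],[0,0,0,-93,37,0,40],[0,0,0,-93,37,0,40]]'; python3 - <<'E'
from h import *
P=Plan();q=np.r_[ch(41.5,-86.4+2.4),.188];R=Rt(CY,TL)
P.go(q,R,"down").go(np.r_[ch(40.3,-98.8+1.4),.188],R,"turn")
m=ctrl.camera_model("wrist");print(proj(m,[.5824,.0649,.2065]))
f=ctrl.grab_frame("wrist");cv2.imwrite("pics/w6.png",f)
E
```

```text
clock: 20.85
eef_pos: [0.5779, 0.067, 0.2593]
tcp_rot: [0.732, 0.674, 0.074, -0.066]
wrist_force: [0.0, 0.1, -0.2]
width: 0.455
gripper_force: 0.0
down rot [0.003 0.    0.   ] mm [-13.5   4.4  70.1] n>=1.7
turn rot [0. 0. 0.] mm [-13.1  -1.2  -2.7] n>=0.3
(np.float64(287.0944545077132), np.float64(238.58033334021894))
```

View pics/w6.png

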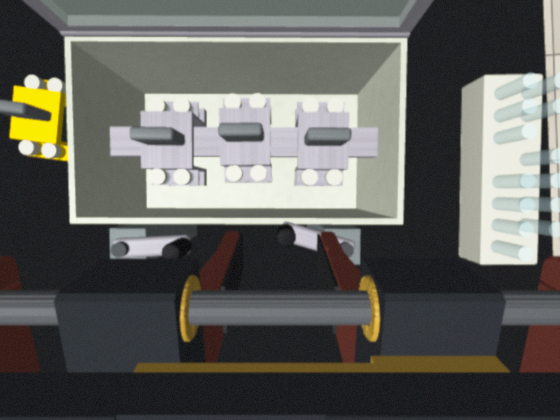

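All three carriers hang upright on the bar, with ridges at (152,134), (240,130) and (328,135). The far peg is between the fingers at (286,236). I grip it lightly and turn it to 0.

```bash
python3 -m jog '[[0,0,0,-7,4,35,40],[0,0,0,-13,4,69,40],[0,0,0,-13,4,69,40],[0,0,0,-13,4,69,40],[0,0,0,-13,4,69,5],[0,0,0,-13,4,69,5],[0,0,0,-13,4,69,5],[0,0,0,-13,4,69,5]]' 12; python3 -m jog '[[0,0,0,-5,0,-1,5],[0,0,0,-10,-1,-2,5],[0,0,0,-14,-1,-3,5],[0,0,0,-14,-1,-3,5],[0,0,0,-14,-1,-3,5]]'; python3 -m jog '[[0,0,0,0,0,0,40],[0,0,0,0,0,0,40],[0,0,0,0,0,0,40],[0,0,0,8,0,-40,40],[0,0,0,16,0,-80,40],[0,0,0,24,0,-120,5],[0,0,0,24,0,-120,5],[0,0,0,24,0,-120,5],[0,0,0,24,0,-120,5]]' 12; python3 - <<'E'
from h import *
P=Plan();m=ctrl.camera_model("wrist");f=ctrl.grab_frame("wrist");cv2.imwrite("pics/w7.png",f)
for p in (np.r_[ch(40.3,-98.8),.208],np.r_[ch(-40,-98.8),.208]):print(proj(m,p))
E
```

```text
clock: 21.57
eef_pos: [0.5835, 0.0666, 0.1908]
tcp_rot: [0.732, 0.674, 0.076, -0.065]
wrist_force: [-0.4, 0.5, -0.1]
width: 0.192
gripper_force: 0.0
clock: 21.98
eef_pos: [0.5795, 0.0523, 0.1904]
tcp_rot: [0.732, 0.674, 0.074, -0.067]
wrist_force: [-6.5, -0.0, 7.2]
width: 0.154
gripper_force: 12.0
clock: 22.73
eef_pos: [0.5797, 0.052, 0.3113]
tcp_rot: [0.732, 0.674, 0.074, -0.066]
wrist_force: [-0.4, -0.2, -0.2]
width: 0.192
gripper_force: 0.0
(np.float64(280.5624967333888), np.float64(226.70130624653783))
(np.float64(187.88436294288118), np.float64(226.9436369408268))
```

View pics/w7.png

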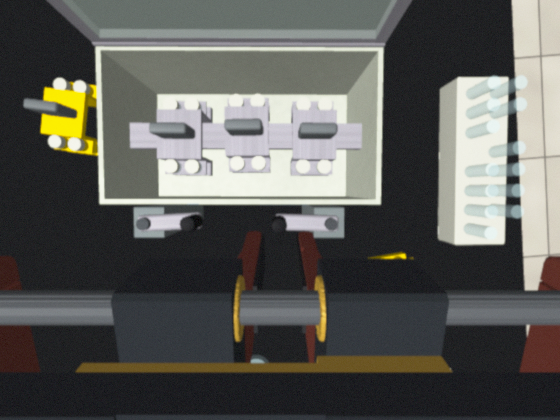

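Both turnbuttons are now at 0, with pegs at (279,226) and (187,223), and the carriers are still fine. Next I take the closed fingers over and behind the lid, then sweep it shut along its arc.

```bash
python3 - <<'E'
from h import *
P=Plan();R=Rt(CY,0);W=lambda y,z:np.r_[ch(0,y),z/1e3]
P.go(W(-40,430),R,"up").go(W(150,430),R,"over").go(W(150,280),R,"down")
print("relative to (150,280): tool dx,dz")
for th in (1.6,1.45,1.3,1.15,1.,.85,.7,.55,.4,.3,.2,.1,.05,0,-.02):
    y=80-125*np.cos(th)+8*np.sin(th)+10;z=157+125*np.sin(th)+8*np.cos(th);print(th,round(y-150,1),round(280-z,1))
E
```

```text
up rot [ 0.002 -0.199 -0.001] mm [  81.9  -39.3 -105.6] n>=3.3
over rot [0. 0. 0.] mm [190.   0.   0.] n>=4.6
down rot [0. 0. 0.] mm [  0.   0. 150.] n>=3.6
relative to (150,280): tool dx,dz
1.6 -48.4 -1.7
1.45 -67.1 -2.1
1.3 -85.7 0.4
1.15 -103.8 5.6
1.0 -120.8 13.5
0.85 -136.5 23.8
0.7 -150.5 36.4
0.55 -162.4 50.8
0.4 -172.0 67.0
0.3 -177.1 78.4
0.2 -180.9 90.3
0.1 -183.6 102.6
0.05 -184.4 108.8
0 -185.0 115.0
-0.02 -185.1 117.5
```

```bash
python3 -m jog '[[0,-0.1,0,40,-20,-60,0],[0,-0.199,0,82,-39,-106,0],[0,-0.199,0,82,-39,-106,0],[0,-0.199,0,82,-39,-106,0],[0,-0.199,0,82,-39,-106,0],[0,-0.199,0,82,-39,-106,0],[0,-0.199,0,82,-39,-106,0]]'; python3 - <<'E'
from h import *
P=Plan();R=Rt(CY,0);W=lambda y,z:np.r_[ch(0,y),z/1e3]
P.go(W(150,430),R,"over").go(W(150,280),R,"down")
E
```

```text
clock: 23.37
eef_pos: [0.5449, 0.1135, 0.4286]
tcp_rot: [0.736, 0.677, -0.0, 0.0]
wrist_force: [-0.1, -0.9, -0.7]
width: 0.004
gripper_force: 0.0
over rot [-0.     0.001 -0.002] mm [191.   -0.7  -1.5] n>=4.6
down rot [0. 0. 0.] mm [  0.   0. 150.] n>=3.6
```

```bash
python3 -m jog '[[0,0,0,40,0,0,0],[0,0,0,80,0,0,0],[0,0,0,120,0,0,0],[0,0,0,160,0,0,0],[0,0,0,191,0,-1,0],[0,0,0,191,0,-1,0],[0,0,0,191,0,-1,0]]'; python3 -m jog '[[0,0,0,0,0,40,0],[0,0,0,0,0,80,0],[0,0,0,0,0,120,0],[0,0,0,0,0,150,0],[0,0,0,0,0,150,0],[0,0,0,0,0,150,0]]'; python3 - <<'E'
from h import *
P=Plan();R=Rt(CY,0);P.go(np.r_[ch(0,150),.28],R,"corr")
E
```

```text
clock: 23.95
eef_pos: [0.5613, 0.3047, 0.4292]
tcp_rot: [0.735, 0.678, -0.001, 0.001]
wrist_force: [-0.8, -0.3, -0.5]
width: 0.004
gripper_force: 0.0
clock: 24.45
eef_pos: [0.5613, 0.3025, 0.2809]
tcp_rot: [0.736, 0.677, -0.001, 0.001]
wrist_force: [0.1, -0.1, 1.1]
width: 0.01
gripper_force: 0.0
corr rot [-0.     0.002 -0.004] mm [ 1.3 -1.3  0.9] n>=0.0
```

```bash
python3 -m jog '[[0,0,0,-20,0,0,0],[0,0,0,-35,0,-1,0],[0,0,0,-47,0,-1,0],[0,0,0,-57,0,-1,0],[0,0,0,-67,0,-1,0],[0,0,0,-77,0,-1,0],[0,0,0,-86,0,1,0],[0,0,0,-95,0,4,0],[0,0,0,-104,0,7,0],[0,0,0,-112,0,11,0]]'; python3 - <<'E'
from h import *
P=Plan();P.go(np.r_[ch(0,150-112),.28-.010],Rt(CY,0),"corr")
cv2.imwrite("pics/s8.png",ctrl.grab_frame("scene"))
E
```

```text
clock: 25.28
eef_pos: [0.5525, 0.1923, 0.2715]
tcp_rot: [0.736, 0.677, 0.001, 0.001]
wrist_force: [-0.3, 1.8, 2.5]
width: 0.004
gripper_force: 1.2
corr rot [ 0.004 -0.    -0.001] mm [-0.1 -1.4  1.5] n>=0.0
```

View pics/s8.png

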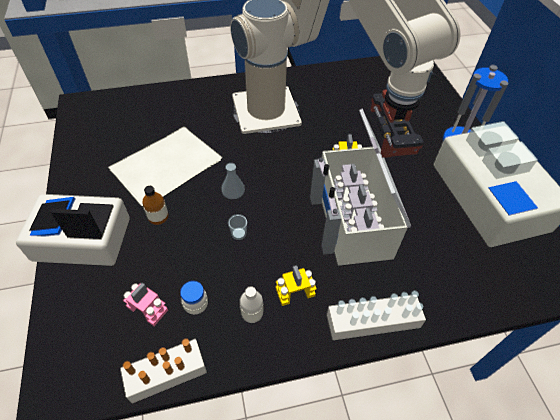

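The lid is following the fingers, at about 1.1 rad, and the carriers are undisturbed. I continue the arc.

```bash
python3 -m jog '[[0,0,0,-9,0,3,0],[0,0,0,-17,0,8,0],[0,0,0,-25,0,13,0],[0,0,0,-32,0,19,0],[0,0,0,-38,0,25,0],[0,0,0,-45,0,32,0],[0,0,0,-50,0,40,0],[0,0,0,-56,0,48,0],[0,0,0,-60,0,56,0],[0,0,0,-65,0,67,0]]'; python3 -m jog '[[0,0,0,-2,0,6,0],[0,0,0,-4,0,12,0],[0,0,0,-6,0,19,0],[0,0,0,-6.5,0,25,0],[0,0,0,-7,0,31,0],[0,0,0,-7,0,35,0],[0,0,0,-7,0,38,0],[0,0,0,-7,0,38,0]]'; python3 -m jog '[[0,0,0,0,0,2,0],[0,0,0,0,0,2,0]]'
```

```text
clock: 26.17
eef_pos: [0.5479, 0.128, 0.2042]
tcp_rot: [0.736, 0.677, 0.002, 0.002]
wrist_force: [0.1, -0.0, 1.2]
width: 0.007
gripper_force: 0.6
clock: 26.83
eef_pos: [0.547, 0.1217, 0.1661]
tcp_rot: [0.736, 0.677, 0.001, 0.001]
wrist_force: [0.2, 0.7, -0.5]
width: 0.008
gripper_force: 0.0
clock: 27.0
eef_pos: [0.5474, 0.1218, 0.1654]
tcp_rot: [0.736, 0.677, 0.002, 0.001]
wrist_force: [-1.8, -1.0, 4.8]
width: 0.008
gripper_force: 1.7
```

```bash
python3 -m jog '[[0,0,0,0,0,1,0],[0,0,0,0,0,1.5,0],[0,0,0,0,0,1.5,0]]'; python3 -m jog '[[0,0,0,0,0,-30,0],[0,0,0,0,0,-70,0],[0,0,0,0,0,-110,40],[0,0,0,0,0,-110,40],[0,0,0,0,0,-110,40],[0,0,0,0,0,-110,40]]' 12; python3 - <<'E'
from h import *
P=Plan();R=Rt(CY,TL);q=np.r_[ch(-39.9,-97.6+2),.190]
P.go(q+[0,0,.07],R,"above near").go(q,R,"down")
f=ctrl.grab_frame("wrist");m=ctrl.camera_model("wrist")
c=ctrl.grab_frame("top")[110:310,95:365];cv2.imwrite("pics/t9.png",cv2.resize(c,(0,0),fx=2.9,fy=2.9,interpolation=cv2.INTER_CUBIC));cv2.imwrite("pics/w9.png",f)
print(m["pose"][:3,3],[proj(m,np.r_[ch(x,y),.165]) for x,y in((-145,-80),(145,-80),(0,-80))])
E
```

```text
clock: 27.25
eef_pos: [0.5475, 0.1218, 0.1652]
tcp_rot: [0.736, 0.677, 0.002, 0.001]
wrist_force: [-6.3, -1.4, 15.7]
width: 0.008
gripper_force: 7.9
clock: 27.75
eef_pos: [0.5465, 0.1216, 0.2731]
tcp_rot: [0.736, 0.677, 0.002, 0.001]
wrist_force: [-0.0, 0.0, 0.2]
width: 0.27
gripper_force: 0.0
above near rot [ 0.004  0.199 -0.001] mm [-62.8 -41.   12.9] n>=1.8
down rot [0. 0. 0.] mm [-13.9   0.   68.6] n>=1.7
[0.5504 0.1884 0.4336] [(np.float64(119.45026412781016), np.float64(253.86833334695558)), (np.float64(439.5842323049963), np.float64(252.99461919887278)), (np.float64(279.61790492443953), np.float64(253.43120155920477))]
```

View pics/w9.png

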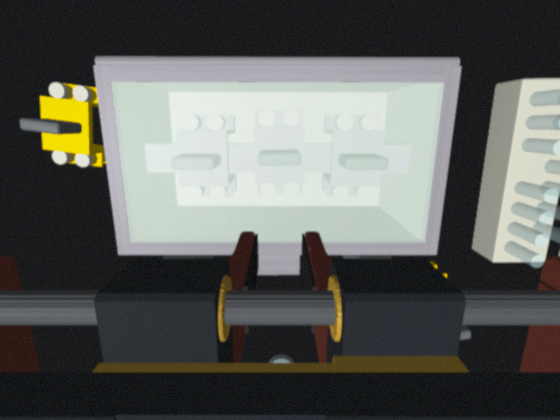

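The lid lies level and shut, with its free edge at row 254 as predicted, and three carriers show through it. Next the near turnbutton.

```bash
python3 -m jog '[[0,0.1,0,-30,-20,6,40],[0,0.199,0,-63,-41,13,40],[0,0.199,0,-63,-41,13,40],[0,0.199,0,-63,-41,13,40],[0,0.199,0,-63,-41,13,40],[0,0.199,0,-63,-41,13,40]]'; python3 - <<'E'
from h import *
P=Plan();R=Rt(CY,TL);q=np.r_[ch(-39.9,-97.6+2),.190]
P.go(q,R,"down")
for a in np.linspace(.026,1.58,9)[1:]:
    dx=50*np.cos(a)-50;dy=50*np.sin(a)-1.3;print(np.round(np.array([.98*dy,dx,.199*dy]),1))
m=ctrl.camera_model("wrist");print(proj(m,np.r_[ch(-39.9,-97.6),.208]));cv2.imwrite("pics/w10.png",ctrl.grab_frame("wrist")[150:300,100:460])
E
```

```text
clock: 28.35
eef_pos: [0.5012, 0.0629, 0.2597]
tcp_rot: [0.732, 0.674, 0.074, -0.066]
wrist_force: [-0.3, 0.0, -0.0]
width: 0.457
gripper_force: 0.0
down rot [ 0.004  0.001 -0.   ] mm [-14.4  -0.9  68.2] n>=1.7
[ 9.4 -1.2  1.9]
[18.5 -4.2  3.7]
[26.7 -9.   5.4]
[ 34.  -15.3   6.9]
[ 39.9 -22.9   8.1]
[ 44.2 -31.5   9. ]
[ 46.9 -40.8   9.5]
[ 47.7 -50.5   9.7]
(np.float64(279.4894201429599), np.float64(240.04813328327828))
```

View pics/w10.png

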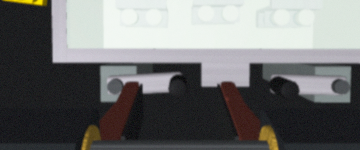

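That view shows the near peg at (278,236), centred between the fingers. I've now viewed 16 pictures, two over the limit of 14. I'll view no more and will check the rest numerically. Next I grip the peg and turn it.

```bash
python3 -m jog '[[0,0,0,-7,-1,34,40],[0,0,0,-14,-1,68,40],[0,0,0,-14,-1,68,40],[0,0,0,-14,-1,68,40],[0,0,0,-14,-1,68,5],[0,0,0,-14,-1,68,5],[0,0,0,-14,-1,68,5],[0,0,0,-14,-1,68,5],[0,0,0,-14,-1,68,5],[0,0,0,-14,-1,68,5]]' 12; python3 -m jog '[[0,0,0,9,-1,2,5],[0,0,0,18,-4,4,5],[0,0,0,27,-9,5,5],[0,0,0,34,-15,7,5],[0,0,0,40,-23,8,5],[0,0,0,44,-31.5,9,5],[0,0,0,47,-41,9.5,5],[0,0,0,48,-50.5,9.5,5],[0,0,0,48,-50.5,9.5,5],[0,0,0,48,-50.5,9.5,5]]'; python3 - <<'E'
from h import *
d=ctrl.observe()["eef_pos"][:2]-CC;c,s=np.cos(CY),np.sin(CY);print((c*d[0]+s*d[1])*1e3,(-s*d[0]+c*d[1])*1e3)
E
```

```text
clock: 29.23
eef_pos: [0.5001, 0.0621, 0.1918]
tcp_rot: [0.732, 0.674, 0.075, -0.066]
wrist_force: [-2.0, 0.2, 6.4]
width: 0.157
gripper_force: 12.0
clock: 30.07
eef_pos: [0.4541, 0.1163, 0.192]
tcp_rot: [0.732, 0.674, 0.076, -0.066]
wrist_force: [0.1, 6.2, 5.9]
width: 0.158
gripper_force: 12.0
-90.47736173004846 -45.57058587949093
```

Near peg is at x'=-90.5 against its pivot at -90.1, so it sits at about 1.57. I release it and go to the far one.

```bash
python3 -m jog '[[0,0,0,0,0,0,40],[0,0,0,0,0,0,40],[0,0,0,0,0,0,40],[0,0,0,0,0,0,40],[0,0,0,7,0,-35,40],[0,0,0,14,0,-70,40],[0,0,0,14,0,-70,40],[0,0,0,14,0,-70,40]]'; python3 - <<'E'
from h import *
P=Plan();R=Rt(CY,TL);q=np.r_[ch(40.3,-98.8+2),.190]
P.go(q+[0,0,.07],R,"above far").go(q,R,"down")
E
```

```text
clock: 30.73
eef_pos: [0.4547, 0.1147, 0.2637]
tcp_rot: [0.732, 0.674, 0.076, -0.065]
wrist_force: [-0.2, 0.4, -0.6]
width: 0.455
gripper_force: 0.0
above far rot [ 0.008 -0.     0.   ] mm [-49.5 130.2  -5.2] n>=3.3
down rot [0. 0. 0.] mm [-13.9   0.   68.6] n>=1.7
```

```bash
python3 -m jog '[[0,0,0,-15,40,-2,40],[0,0,0,-30,80,-4,40],[0,0,0,-45,115,-5,40],[0,0,0,-49.5,130,-5,40],[0,0,0,-49.5,130,-5,40],[0,0,0,-49.5,130,-5,40],[0,0,0,-49.5,130,-5,40]]'; python3 - <<'E'
from h import *
P=Plan();R=Rt(CY,TL);q=np.r_[ch(40.3,-98.8+2),.190]
P.go(q,R,"down")
m=ctrl.camera_model("wrist");f=ctrl.grab_frame("wrist");u,v=proj(m,np.r_[ch(40.3,-98.8),.208]);print(u,v)
g=cv2.cvtColor(f,cv2.COLOR_BGR2GRAY)[int(v)-14:int(v)+15,int(u)-20:int(u)+45];print(g[::4,::4])
E
```

```text
clock: 31.32
eef_pos: [0.5772, 0.055, 0.2562]
tcp_rot: [0.732, 0.674, 0.073, -0.067]
wrist_force: [0.5, 0.7, -0.3]
width: 0.454
gripper_force: 0.0
down rot [ 0.001  0.001 -0.001] mm [-13.2   3.1  64.9] n>=1.6
285.26789572800686 240.10531490037576
[[ 30  33  31  33  28  33 168 181 181 176 176 173 169 170 165 163 160]
 [ 22  34  30  22  28  35  28 190 189 187 185 189 189 189 187 173 174]
 [ 28  30  29  44  40  44  34 177 189 186 189 189 190 122  82  39  37]
 [ 27  30  29  45  42  39  31 135 188 191 190 191 189  96  46  33  40]
 [ 26  30  33  39  36  37  29  99 111 111 125 128 143  76  23  39  39]
 [ 24  28  25  29  34  30  27  29  28  23  31  34  26  28  26  47  38]
 [ 33  30  23  25  31  30  32  29  28  26  22  33  32  32  27  37  41]
 [ 31  29  31  34  23  32  31  29  27  29  34  32  31  29  29  23  42]]
```

The far peg is where predicted. I grip it and turn it clockwise.

```bash
python3 -m jog '[[0,0,0,-7,2,34,40],[0,0,0,-13,2.5,65,40],[0,0,0,-13,2.5,65,40],[0,0,0,-13,2.5,65,40],[0,0,0,-13,2.5,65,5],[0,0,0,-13,2.5,65,5],[0,0,0,-13,2.5,65,5],[0,0,0,-13,2.5,65,5],[0,0,0,-13,2.5,65,5],[0,0,0,-13,2.5,65,5]]' 12; python3 -m jog '[[0,0,0,9,1,2,5],[0,0,0,18,4,4,5],[0,0,0,27,9,5,5],[0,0,0,34,15,7,5],[0,0,0,40,23,8,5],[0,0,0,44,31.5,9,5],[0,0,0,47,41,9.5,5],[0,0,0,48,50.5,9.5,5],[0,0,0,48,50.5,9.5,5],[0,0,0,48,50.5,9.5,5]]'; python3 - <<'E'
from h import *
d=ctrl.observe()["eef_pos"][:2]-CC;c,s=np.cos(CY),np.sin(CY);print((c*d[0]+s*d[1])*1e3,(-s*d[0]+c*d[1])*1e3)
E
```

```text
clock: 32.2
eef_pos: [0.5798, 0.055, 0.1924]
tcp_rot: [0.732, 0.674, 0.074, -0.068]
wrist_force: [-9.1, 0.7, 7.7]
width: 0.157
gripper_force: 12.0
clock: 33.03
eef_pos: [0.6353, 0.1009, 0.1918]
tcp_rot: [0.732, 0.674, 0.075, -0.068]
wrist_force: [-0.7, 8.5, -3.4]
width: 0.151
gripper_force: 12.0
91.3530447797342 -46.21268770124231
```

```bash
python3 -m jog '[[0,0,0,0,0,0,40],[0,0,0,0,0,0,40],[0,0,0,0,0,0,40],[0,0,0,0,0,0,40],[0,0,0,7,0,-35,40],[0,0,0,14,0,-70,40],[0,0,0,20,0,-110,40],[0,0,0,20,0,-120,40]]'; python3 -m jog '[[0,0,0,-40,0,-20,40],[0,0,0,-80,0,-30,40],[0,0,0,-120,0,-40,40],[0,0,0,-160,0,-50,40],[0,0,0,-200,0,-50,40],[0,0,0,-240,0,-50,40],[0,0,0,-280,0,-50,40],[0,0,0,-320,0,-50,40],[0,0,0,-340,0,-50,40],[0,0,0,-340,0,-50,40]]'; python3 - <<'E'
from h import *
for n in("top","scene"):
    m=ctrl.camera_model(n);g=cv2.cvtColor(ctrl.grab_frame(n),cv2.COLOR_BGR2GRAY);G=cv2.GaussianBlur(g,(3,3),0)
    print(n,"edges pred/near px brightness")
    for x,xn in((-90.1,"near"),(90.3,"far")):
        best=[]
        for a in np.arange(0,1.75,.05):   # peg darkness along its axis, arm brightness along arm
            sg=1 if x<0 else -1
            pt=lambda r,z:np.r_[ch(x+sg*r*np.cos(a),-98.9+r*np.sin(a)),z]
            peg=[G[int(round(v)),int(round(u))] for u,v in(proj(m,pt(50,z)) for z in(.185,.192,.2,.206))]
            best.append((np.mean(peg),round(a,2)))
        print(xn,sorted(best)[:5])
    # lid free-edge corner predictions at shut
    for x in(-60,60):
        print([int(G[int(round(v)),int(round(u))]) for u,v in(proj(m,np.r_[ch(x,y),.165]) for y in(-95,-88,-84,-77,-74,-70,-40))])
E
```

```text
clock: 33.7
eef_pos: [0.6381, 0.0951, 0.3207]
tcp_rot: [0.732, 0.674, 0.078, -0.063]
wrist_force: [1.4, -0.4, 0.3]
width: 0.456
gripper_force: 0.0
clock: 34.53
eef_pos: [0.6058, -0.2514, 0.2934]
tcp_rot: [0.734, 0.672, 0.074, -0.066]
wrist_force: [-0.1, 0.4, 0.4]
width: 0.456
gripper_force: 0.0
top edges pred/near px brightness
near [(np.float64(57.75), np.float64(1.55)), (np.float64(58.75), np.float64(1.6)), (np.float64(66.0), np.float64(1.5)), (np.float64(70.0), np.float64(0.0)), (np.float64(70.25), np.float64(1.65))]
far [(np.float64(57.75), np.float64(1.55)), (np.float64(58.0), np.float64(1.6)), (np.float64(68.75), np.float64(1.5)), (np.float64(73.25), np.float64(1.65)), (np.float64(74.25), np.float64(0.0))]
[68, 117, 141, 210, 210, 215, 242]
[78, 116, 135, 208, 208, 215, 243]
scene edges pred/near px brightness
near [(np.float64(19.25), np.float64(1.5)), (np.float64(20.25), np.float64(1.45)), (np.float64(23.0), np.float64(1.6)), (np.float64(24.0), np.float64(1.55)), (np.float64(32.0), np.float64(1.4))]
far [(np.float64(21.0), np.float64(1.6)), (np.float64(25.0), np.float64(1.65)), (np.float64(25.75), np.float64(1.7)), (np.float64(35.0), np.float64(1.55)), (np.float64(63.75), np.float64(1.5))]
[72, 101, 157, 198, 196, 221, 237]
[117, 126, 155, 201, 197, 217, 68]
```

Both cameras put the pegs at about 1.57 rad and the lid's edge in its shut position, and the robot is clear of everything. Handing in.

```bash
python3 -c "
from cell import ctrl
print(ctrl.job_done())"
```

```text
the job is handed in; nothing more can be done
None
```

The job is handed in at about 35 s: all three carriers hang on the bar, the lid is shut, and both turnbuttons are square across its edge (camera-checked, no verdict returned); I viewed 16 pictures, two over the limit of 14.

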